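# Unlock and open the standards case

## Task

Open the locked equipment case: set the three number wheels of its lock to 4-7-2 (left to right, seen from the robot's side), pressing on them only gently, draw the red-knobbed bolt fully to the left without forcing it, then swing the lid up to at least half-way (45 degrees or more) and leave it standing open. Do not disturb the things around the case.

Things in the scene. Friction and masses are not known exactly. Their poses are not given: they have to be found in the camera images.
- case: Black steel equipment case with a red front strip, 210 (x) x 340 (y) x 100 mm high, fixed to the bench. Origin: centre of its underside; x points from the lock side (nearest the robot) to the lid's hinge, y to the left seen from the robot, z up. Its front 85 mm (x -105 to -20) is a flat deck, top 100 mm up, that carries the lock; the rest is covered by the lid.
- lock (a point): Middle of the lock housing's top (case x -62, y 0, 125 mm up): aluminium, 40 (x) x 116 (y) mm. A combination slide bolt: three number wheels on the axis of a steel bolt along y, 118 mm up. The number set is the one on top, level with the red index lines between the wheels. The bolt moves only when all three stand at the code, each within 0.1 rad; else it stops after 3 to 4 mm.
- wheel_left_top (a point): Nominal top of the left wheel's rim (case x -62, y +36, 133 mm up), fixed to the case. Wheels are black discs, diameter 30 mm, 14 mm thick, 36 mm apart, axis along case y, white digits 0 to 9 round the rim, upright to a reader on the robot's side. The lock is worn: each wheel really sits up to 1.5 mm higher or lower than nominal, a different amount every time, and this is not measured.
- wheel_mid_top (a point): The same for the middle wheel (case y 0). Stroking a wheel's top towards case +x (away from the robot) raises its number, towards -x lowers it, 9.4 mm of stroke per number. About 4 N along the stroke turns it, so it needs a press of about 8 to 13 N with shut fingertips; with less they slip.
- wheel_right_top (a point): The same for the right wheel (case y -36). The wheels are rigid: after touching, a tenth of a millimetre adds newtons, so come down slowly and watch the force; a press of more than 20 N damages the lock.
- wheel_left (a joint): Turn of the left wheel (rad): number = value / 0.6283, modulo 10, so 4 is up at 2.513. It turns freely round either way, with friction and without clicks, and stays where it is left.
- wheel_mid (a joint): Turn of the middle wheel (rad), read the same way: 7 is up at 4.398.
- wheel_right (a joint): Turn of the right wheel (rad), read the same way: 2 is up at 1.257.
- bolt_knob (a point): Point to grip on the bolt's red knob, an upright round post 14 mm in diameter at the left (case +y) end of the bolt, shut at case x -62, y +92, 137 mm up: on its axis, 9 mm below its top, 37 mm above the bare deck. The 8 mm rod runs off the post towards -y, 19 mm below this point. It moves with the bolt.
- bolt (a joint): Travel of the bolt (m) towards case +y (left): 0 shut, 0.034 fully drawn (end stop). It slides with about 2 to 4 N and stays where it is left. Shut, its nose at the right (-y) end stands in the steel eye of the lid's hasp; it is clear of the eye from about 0.026.
- lid (a joint): Angle of the lid (rad): 0 shut, 1.7 fully open. Stiff hinge: it needs about 7 N at the handle and stays where it is left.
- lid_handle (a point): Middle of the lid's red bar handle, a round bar 10 mm thick and 90 mm long along case y, shut at case x +25, 141 mm up (bar centre), 33 mm above the lid's top; moves with the lid.
- lid_hinge (a point): The lid's hinge line, at its middle (case x +105, 104 mm up); it runs along case y and the lid swings up and back, away from the robot. The lid is 125 (x) x 340 (y) x 8 mm.
- hygrometer: Bystander: white thermo-hygrometer standing on the bench left of the case, 22 x 62 x 62 mm; origin under its centre.
- attenuator: Bystander: small aluminium attenuator box with brass connectors on the bench right of the case, 60 x 36 x 24 mm; origin under its centre.
- torque_wrench: Bystander: small wrench, 130 mm long, lying on the bench in front of the case; origin under its middle.

How it is judged:
On the way, in this order (a step that is already met when the one before it is completed fails the run):
1. the bolt is fully drawn (30 mm or more of its 34) (value of joint bolt above 0.03 m), for 0.2 s.
2. the lid is swung up by 0.75 rad (43 degrees) or more (value of joint lid above 0.75 rad), for 0.2 s.
At the end, for the whole second after the job is handed in: The bolt is drawn by 30 mm or more, the lid stands open by itself at 0.75 rad (43 degrees) or more and at rest, and each bystander is within 20 mm of where it was (value of joint bolt above 0.03 m and value of joint lid above 0.75 rad and velocity of joint lid between -0.05 and 0.05 rad/s and not (distance of hygrometer from where it was at the start of the episode above 0.02 m) and not (distance of attenuator from where it was at the start of the episode above 0.02 m) and not (distance of torque_wrench from where it was at the start of the episode above 0.02 m)); the robot touches nothing.
It fails at once if the left wheel is pressed with more than 20 N (contact force between any of the fingers, the arm and wheel_left above 20 N).
It fails at once if the mid wheel is pressed with more than 20 N (contact force between any of the fingers, the arm and wheel_mid above 20 N).
It fails at once if the right wheel is pressed with more than 20 N (contact force between any of the fingers, the arm and wheel_right above 20 N).
It fails at once if the bolt is forced: a tooth pushed with more than 20 N against a wrongly set wheel (contact force between bolt and wheel_left above 20 N or contact force between bolt and wheel_mid above 20 N or contact force between bolt and wheel_right above 20 N).
It fails at once if a bystander is moved by more than 20 mm (distance of any of hygrometer, attenuator, torque_wrench from where it was at the start of the episode above 0.02 m).
It also fails if it takes over 72 s, if anything falls off the work surface, if the arm or the gripper's body presses on something with over 40 N, if the wrist force passes 120 N, or if a joint passes its speed limit or range.

## Robot

A 7-joint arm with a two-finger parallel gripper is mounted at the origin on the work surface. World frame = base frame: x ahead of the robot, y to its left, z up, the work surface at z = 0. Lengths are in m, angles in rad, forces in N, time in s.
With the tool pointing down it reaches from about 0.35 to 0.9 m from the base axis. Payload 19.9 kg.
Tool frame: the origin (TCP) lies at the very end of the fingers, on their centre line; the grasp point (between the pads) lies 19 mm behind it; z points along the fingers, y is the line along which they close (so a half turn about z gives the same grasp; the last joint's range is limited). The gripper opens to 94 mm and grips with 3 to 60 N. Pads are 16 mm wide; open, the fingers measure 119 mm over their backs; the gripper's body (75 mm by 177 mm) begins 78 mm behind the grasp point.
Start: joints at [1.179, 0.417, -0.01, 1.614, 0.005, 1.111, -0.053], TCP at [0.214, -0.587, 0.205] pointing down, gripper open.
Joint ranges: [-2.81, 2.81], [-0.39, 2.02], [-1.27, 1.25], [0.06, 2.57], [-1.19, 4.33], [0.19, 2], [-2.82, 2.82]. Speed limits (rad/s): [1.89, 1.89, 2.39, 2.39, 3.01, 3.01, 3.01].

## Interface

Orientations are given as a rotation vector (axis times angle).
In Python, from cell import r, imaging gives the robot as it stands.
- The arm moves only by the tool servo_tool, never from a script. Its arguments are lists of equal length, an entry for each row: "linear": the shift along the tool's x, y, z normalised to -1 to 1, where 1 is 0.075 m, a list of three; "rot": the turn, a rotation vector about the tool's x, y, z normalised to -1 to 1, where 1 is 45 degrees, a list of three; "jaw": the closure, from 0 (fully open) to 1 (shut). A call has 1 to 8 rows; each row shifts and turns the commanded pose from where the row before left it, along the tool's axes as they then stand; what a row does not reach is not made up. A row lasts 1/8 s, in which the tool goes at most 62.5 mm and 10.7 degrees, less where a joint would pass 70% of its speed; a pose out of reach is approached as far as the arm can. A call with a number of a shift or a turn outside -1 to 1 is refused whole. A call with a gripper value outside its range is refused whole. The fingers move at their own pace and stop on an object; "grip_force" is the grip in N (left out, the last holds). Time passes only in rows, so rows that do not move let the fingers close. It gives the time, the measured TCP pose, the force, the opening and the grip force at its end, in the units of the state.
- r.sense(): the state, without advancing time (a new reading comes with each control period).
- imaging.grab_frame(name): name is "scene" or "top" or "wrist"; returns a dict with "frame" (384x512x3 uint8, red, green, blue), "depth" (384x512 float32, m along the optical axis (not along the pixel's ray), 0 where there is no reading), "mtx" (3x3 intrinsics, pixels), "position" and "attitude" of the camera in the world. Camera axes: x right, y up, looking along -z (the intrinsics and any distortion apply to the point x, -y, -z); pixel columns grow to the right and rows downward; lengths in m; the calibration is good to about 2 mm. A picture is of the moment at which its call begins.
- r.hand_in(): hands the job in; it is judged then, once.
The state is a dict: "t": time; "qpos": joint angles; "joint_vel": joint speeds; "tau": joint torques, N m; "ee_pos": TCP position; "orientation": TCP orientation; "wrist_force": force on the tool from outside, world axes, zero at the start; "torque": the same for the moment, N m; "grip_width": finger opening in m; "finger_force": force on a finger pad.
Only numpy, scipy, OpenCV 4.12 (cv2) and the standard library are available. Lean on these libraries where they do the work, as an engineer would, in place of code of your own. Each camera call takes 0.05 s, during which the arm holds its last target. There are 200 camera calls.

## Working session

There is one attempt and no reset: what is moved stays moved. The work goes in short steps, Python scripts to look and compute and a tool call to move; the robot and the scene stay as the last step left them, time stands still between calls to the robot, and variables do not carry over. Pictures are saved under pics/ and viewed, at most 10 in all, crops included, and the job is handed in when it is done.

Besides the shell and the picture viewer there is one more tool, called as a command line: name --argument value ..., lists and objects as JSON in quotes. servo_tool: Moves the arm, as the interface text tells. Its arguments: {"type":"object","properties":{"linear":{"type":"array"},"rot":{"type":"array"},"jaw":{"type":"array"},"grip_force":{"type":"number"}},"required":["linear","rot","jaw"]}

```bash
mkdir -p pics; cat > h.py <<'E'
import numpy as np, cv2
from scipy.spatial.transform import Rotation as R
from cell import r, imaging
def grab(n):
    d=imaging.grab_frame(n); np.savez('%s.npz'%n,**{k:np.asarray(v) for k,v in d.items()}); return d
def rot(a):
    a=np.asarray(a,float)
    return a if a.shape==(3,3) else (R.from_rotvec(a).as_matrix() if a.size==3 else R.from_quat(a).as_matrix())
def ray(d,u,v):
    K=d['mtx']; c=np.array([(u-K[0,2])/K[0,0],-(v-K[1,2])/K[1,1],-1.])
    return np.asarray(d['position']),rot(d['attitude'])@c
def pix3(d,u,v):
    p,q=ray(d,u,v); return p+q*d['depth'][int(round(v)),int(round(u))]
def proj(d,P):
    c=rot(d['attitude']).T@(np.asarray(P)-d['position']); K=d['mtx']
    return K[0,0]*c[0]/-c[2]+K[0,2], K[1,1]*c[1]/c[2]+K[1,2]
def save(im,n,s=1):
    cv2.imwrite('pics/'+n,cv2.resize(im[...,::-1],None,fx=s,fy=s,interpolation=cv2.INTER_CUBIC))
E
python3 - <<'E'
from h import *
s=r.sense(); print(s)
for n in('scene','top'):
    d=grab(n); print(n,d['mtx'],d['position'],d['attitude'],[k for k in d])
    save(d['frame'],n+'.png',1.5)
E
```

```text
{'t': 0.0, 'qpos': array([ 1.17949581,  0.41791816, -0.01030544,  1.61415938,  0.00468877,
        1.11070401, -0.05299946]), 'joint_vel': array([-0.00046879, -0.00170234, -0.00054235,  0.00121844, -0.00136387,
        0.00219958,  0.00081775]), 'tau': array([-1.15835675e-03, -8.51248527e+01,  6.38309587e-01, -4.25986755e+01,
       -4.88295977e-02,  1.87206577e-02,  1.96489968e-04]), 'ee_pos': array([ 0.21406014, -0.58680645,  0.20486633]), 'orientation': array([-3.09254874e+00, -5.46480675e-01,  4.38148208e-04]), 'wrist_force': array([0.60206443, 0.24707595, 0.31930902]), 'torque': array([-0.0495641 ,  0.01170983, -0.00807167]), 'finger_force': 0.0, 'grip_width': 0.09383953906176126}
scene [[353.89836375   0.         257.61663946]
 [  0.         353.89836375 187.86596328]
 [  0.           0.           1.        ]] [1.06040243 0.47203024 0.61009041] [0.45244333 1.06389537 2.11727293] ['frame', 'depth', 'mtx', 'position', 'attitude']
top [[346.95106167   0.         250.53716807]
 [  0.         346.95106167 191.69494173]
 [  0.           0.           1.        ]] [0.43554627 0.03113141 1.01323216] [ 0.1516601 -0.1497363 -1.5631262] ['frame', 'depth', 'mtx', 'position', 'attitude']
```

View pics/scene.png

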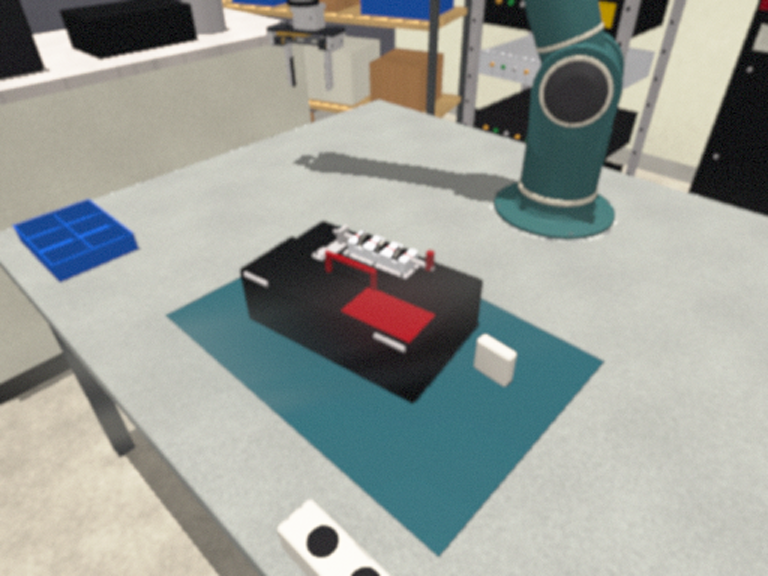

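View pics/top.png

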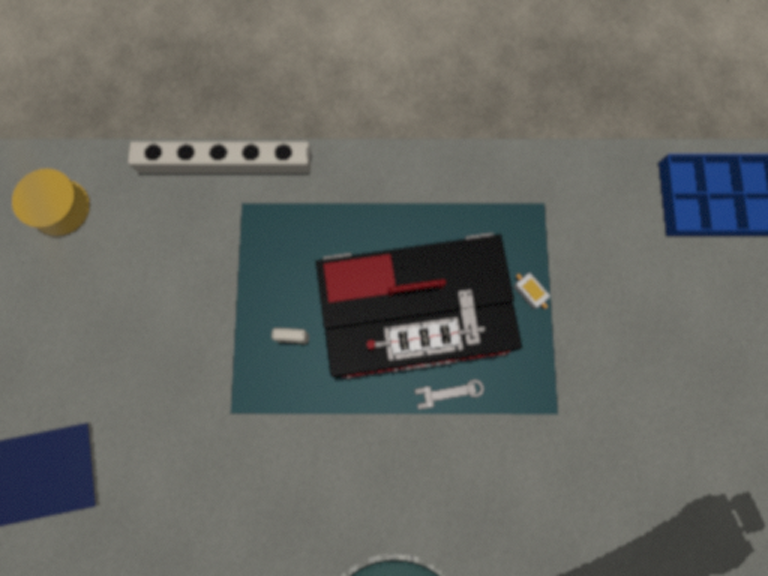

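The scene view shows the case from behind. In the top view (1.5x), the knob is at (372,344), the handle runs from (389,290) to (445,283), and the lid/deck corners are at about (317,262), (502,236), (521,348) and (333,378). The wrench is in front of the case, the hygrometer left at (290,335) and the attenuator right at (533,290).

```bash
python3 - <<'E'
from h import *
d=dict(np.load('top.npz'))
def onz(u,v,z):
    p,q=ray(d,u/1.5,v/1.5); return p+q*(z-p[2])/q[2]
for n,u,v,z in [('knob',372,344,.146),('hl',389,290,.146),('hr',445,283,.146),('BL',318,262,.108),('BR',501,236,.108),('FR',520,346,.1),('FL',332,374,.1),('lockL',387,343,.125),('lockR',462,333,.125),('wrench',450,393,.01),('hyg',289,336,.06),('att',533,290,.024)]:
    print(n,onz(u,v,z).round(4), pix3(d,u/1.5,v/1.5).round(4))
E
```

```text
knob [0.5085 0.0385 0.146 ] [0.5086 0.0385 0.1449]
hl [0.5999 0.01   0.146 ] [0.6001 0.01   0.1453]
hr [ 0.6123 -0.0852  0.146 ] [ 0.6203 -0.0905  0.1068]
BL [0.6578 0.136  0.108 ] [0.6574 0.1358 0.1097]
BR [ 0.7069 -0.1934  0.108 ] [ 0.7071 -0.1936  0.1073]
FR [ 0.5095 -0.22    0.1   ] [ 0.5092 -0.2189  0.104 ]
FL [0.4604 0.108  0.1   ] [0.4603 0.1078 0.1023]
lockL [0.512  0.0131 0.125 ] [0.5124 0.013  0.12  ]
lockR [ 0.5294 -0.1151  0.125 ] [ 0.5297 -0.1156  0.122 ]
wrench [ 0.4279 -0.1081  0.01  ] [ 0.4279 -0.1082  0.0092]
hyg [0.53   0.1914 0.06  ] [0.5296 0.1908 0.0636]
att [ 0.6237 -0.2714  0.024 ] [ 0.6232 -0.2706  0.0267]
```

```bash
cat >> h.py <<'E'
YAW=0.148; C=np.array([.5836,-.0424,0.])
try:
    import json; _c=json.load(open('case.json')); YAW=_c['yaw']; C=np.array([_c['x'],_c['y'],_c.get('z',0)])
except Exception: pass
RC=R.from_euler('z',YAW).as_matrix()
def c2w(p): return C+RC@np.asarray(p,float)
def w2c(p): return RC.T@(np.asarray(p)-C)
RT=np.column_stack([RC[:,1],RC[:,0],[0,0,-1]])   # tool x=case y, y=case x, z=down
def plan(pos,Rt=RT,n=8,jaw=0):
    """rows (8 per call) from the measured pose to pos,Rt"""
    s=r.sense(); p0=s['ee_pos']; R0=rot(s['orientation'])
    w=R.from_matrix(R0.T@Rt).as_rotvec(); Rr=R0; p=np.array(p0)
    print('dist mm',np.linalg.norm(pos-p0)*1e3/n,'deg',np.degrees(np.linalg.norm(w))/n,'per row')
    rw=np.round(w/n/np.radians(45),4); L=[]
    for i in range(n):
        l=np.round(Rr.T@((p0+(pos-p0)*(i+1)/n)-p)/.075,3); L.append(l.tolist())
        p=p+Rr@l*.075; Rr=Rr@R.from_rotvec(rw*np.radians(45)).as_matrix()
    for i in range(0,n,8): print(L[i:i+8])
    print(rw.tolist())
def state():
    s=r.sense(); print('t %.2f case mm %s tilt/yaw err deg %s F %s w %.4f ff %.1f'%(s['t'],(w2c(s['ee_pos'])*1e3).round(2),np.degrees(R.from_matrix(RT.T@rot(s['orientation'])).as_rotvec()).round(2),(RC.T@s['wrist_force']).round(2),s['grip_width'],s['finger_force']))
E
python3 - <<'E'
from h import *
state(); plan(c2w([-.10,0,.30]),n=12); print(c2w([-.1,0,.3]))
E
```

```text
t 0.10 case mm [-445.77 -484.    204.9 ] tilt/yaw err deg [6.000e-02 4.000e-02 7.844e+01] F [-0.85 -0.17  0.76] w 0.0940 ff 0.0
dist mm 50.198144940404596 deg 6.536431266378006 per row
[[0.484, -0.45, -0.105], [0.532, -0.392, -0.106], [0.574, -0.329, -0.105], [0.607, -0.261, -0.105], [0.633, -0.19, -0.106], [0.65, -0.117, -0.105], [0.66, -0.043, -0.106], [0.66, 0.033, -0.106]]
[[0.652, 0.108, -0.105], [0.635, 0.182, -0.106], [0.611, 0.253, -0.106], [0.578, 0.32, -0.106]]
[-0.0001, -0.0001, -0.1453]
[ 0.4846932  -0.05714603  0.3       ]
```

servo_tool --linear '[[0.484,-0.45,-0.105],[0.532,-0.392,-0.106],[0.574,-0.329,-0.105],[0.607,-0.261,-0.105],[0.633,-0.19,-0.106],[0.65,-0.117,-0.105],[0.66,-0.043,-0.106],[0.66,0.033,-0.106]]' --rot '[[0,0,-0.145],[0,0,-0.145],[0,0,-0.145],[0,0,-0.145],[0,0,-0.145],[0,0,-0.145],[0,0,-0.145],[0,0,-0.145]]' --jaw '[0,0,0,0,0,0,0,0]'

```text
t: 1.1
ee_pos: [0.3952, -0.2325, 0.2689]
orientation: [-2.534, -1.857, 0.0]
wrist_force: [0.3, -0.1, -0.3]
grip_width: 0.0942
finger_force: 0.0
```

servo_tool --linear '[[0.652,0.108,-0.105],[0.635,0.182,-0.106],[0.611,0.253,-0.106],[0.578,0.32,-0.106],[0,0,0],[0,0,0],[0,0,0]]' --rot '[[0,0,-0.145],[0,0,-0.145],[0,0,-0.145],[0,0,-0.145],[0,0,0],[0,0,0],[0,0,0]]' --jaw '[0,0,0,0,0,0,0]'

```text
t: 1.98
ee_pos: [0.485, -0.0588, 0.3002]
orientation: [-2.056, -2.375, 0.001]
wrist_force: [-0.3, 0.2, 1.2]
grip_width: 0.0942
finger_force: 0.0
```

```bash
python3 - <<'E'
from h import *
state(); d=grab('wrist'); print(w2c(d['position']),rot(d['attitude'])@[0,0,-1]); save(d['frame'],'w1.png',1.5)
print(d['mtx'])
for p in ([-.062,.036,.133],[-.062,0,.133],[-.062,-.036,.133],[-.062,.092,.146],[.025,0,.146]): print(proj(d,c2w(p)))
E
```

```text
t 1.98 case mm [-99.96  -1.7  300.22] tilt/yaw err deg [ 0.03 -0.    0.26] F [-0.22  0.23  1.16] w 0.0942 ff 0.0
[-0.10024606  0.07828491  0.47924819] [ 0.03681789 -0.27220344 -0.96153509]
[[338.91214      0.         257.4577608 ]
 [  0.         338.91214    192.44210114]
 [  0.           0.           1.        ]]
(np.float64(296.1018560467985), np.float64(138.684365221498))
(np.float64(295.21574290507624), np.float64(173.29725351969515))
(np.float64(294.3777469516917), np.float64(206.03061336182373))
(np.float64(299.139159320653), np.float64(80.11779847189321))
(np.float64(382.95240637379544), np.float64(175.71247716492152))
```

View pics/w1.png

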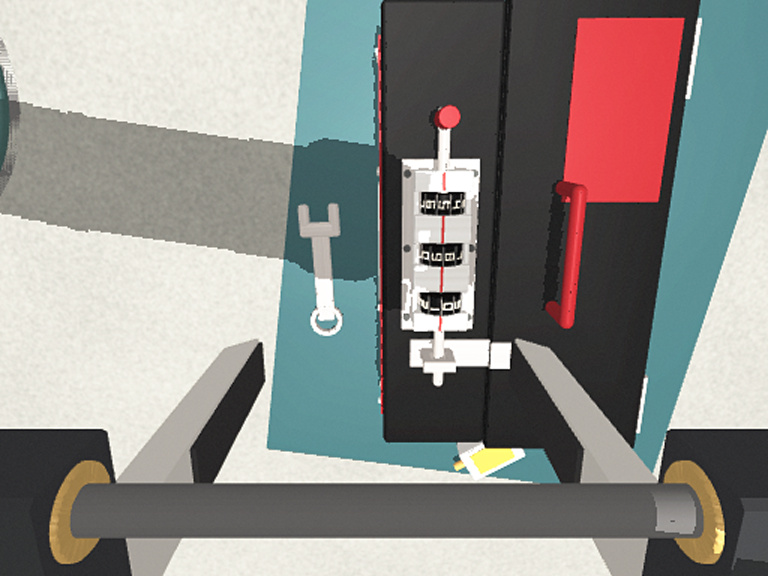

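The wrist view (1.5x) shows the knob at (449,117), the wheels at (443,204), (441,254) and (440,304), and the handle bar from (580,190) to (568,322). I'll move closer to get a second view and read the digits.

```bash
cp wrist.npz w1.npz; python3 - <<'E'
from h import *
plan(c2w([-.062,-.06,.18]),n=3)
E
```

```text
dist mm 46.32188187274783 deg 0.08596322181577076 per row
[[-0.259, 0.17, 0.535], [-0.258, 0.169, 0.534], [-0.26, 0.169, 0.535]]
[-0.0002, 0.0, -0.0019]
```

servo_tool --linear '[[-0.259,0.17,0.535],[-0.258,0.169,0.534],[-0.26,0.169,0.535],[0,0,0],[0,0,0],[0,0,0]]' --rot '[[0,0,-0.002],[0,0,-0.002],[0,0,-0.002],[0,0,0],[0,0,0],[0,0,0]]' --jaw '[0,0,0,0,0,0]'

```text
t: 2.78
ee_pos: [0.532, -0.1095, 0.1816]
orientation: [2.047, 2.381, 0.001]
wrist_force: [-0.1, -0.9, -0.2]
grip_width: 0.0943
finger_force: 0.0
```

```bash
python3 - <<'E'
from h import *
state(); d=grab('wrist'); np.savez('w2.npz',**d)
P=[proj(d,c2w(p)) for p in ([-.062,.036,.133],[-.062,0,.133],[-.062,-.036,.133],[-.062,.092,.146],[.025,0,.146])]; print(np.round(P,1))
im=np.rot90(d['frame']); print(im.shape)  # ccw: out(row,col)= in(col, W-1-row)
u,v=P[1]; r0=int(511-u); c0=int(v)
x0,y0=max(c0-100,0),max(r0-45,0); print(x0,y0)
crop=im[y0:y0+90,x0:x0+190]
a=cv2.resize(crop[...,::-1],None,fx=4.2,fy=4.2,interpolation=cv2.INTER_CUBIC); cv2.imwrite('pics/w2c.png',a); print(a.shape)
save(d['frame'],'w2.png',1.5)
E
```

```text
t 2.77 case mm [-60.94 -58.75 181.63] tilt/yaw err deg [-0.1  -0.06 -0.15] F [-0.22 -0.83 -0.15] w 0.0943 ff 0.0
[[257.8  71.2]
 [257.7 128.8]
 [257.6 181.5]
 [258.1 -38. ]
 [396.7 131. ]]
(512, 384, 3)
28 208
(378, 798, 3)
```

View pics/w2c.png

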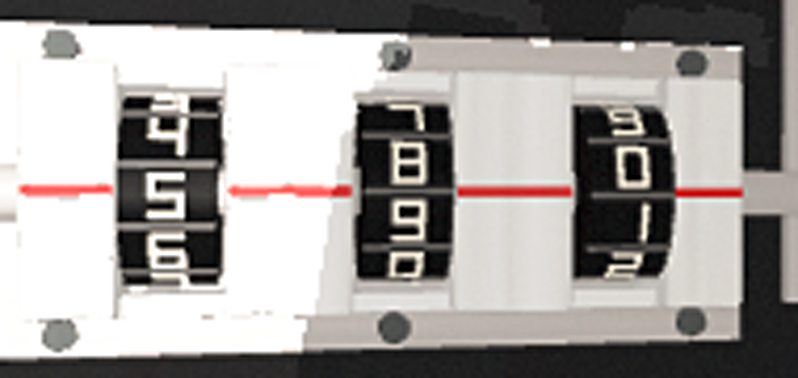

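View pics/w2.png

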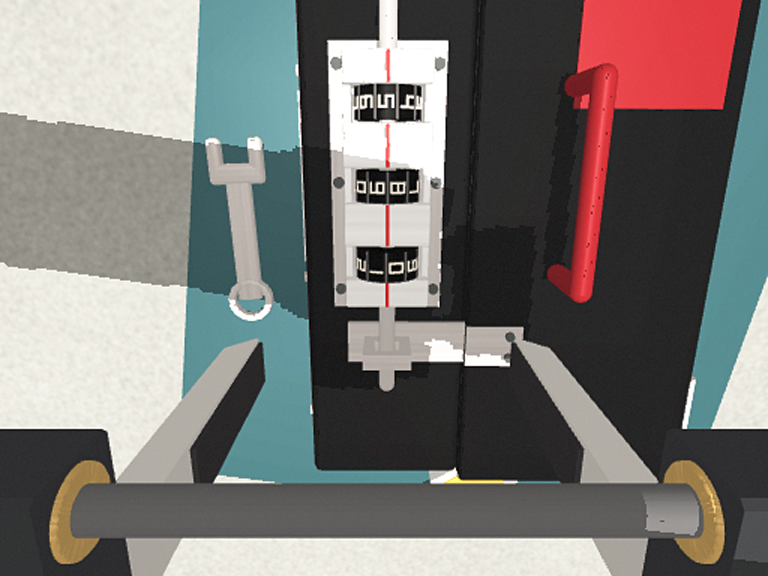

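Left to right, the crop shows 5 just short of the index (about 4.89), the middle wheel on the 8/9 separator (about 8.5), and the right wheel on the 0/1 separator (about 0.43). In w2 (1.5x) the wheels are at (388,102), (388,187) and (388,265), and the index line at x=388 matches the prediction. Next I'll triangulate heights and check them against the depth image.

```bash
python3 - <<'E'
from h import *
a=dict(np.load('w1.npz')); b=dict(np.load('w2.npz'))
def tri(pa,pb):
    A=np.zeros((3,3)); v=np.zeros(3)
    for d,p in((a,pa),(b,pb)):
        o,q=ray(d,p[0]/1.5,p[1]/1.5); q=q/np.linalg.norm(q); M=np.eye(3)-np.outer(q,q); A+=M; v+=M@o
    return w2c(np.linalg.solve(A,v))*1e3
for n,p,q in [('wL',(443,204),(388,102)),('wM',(441,254),(388,187)),('wR',(440,304),(388,265)),('hFar',(580,190),(605,74)),('hNear',(568,322),(580,295)),('screwM',(407,248),(339,183)),('screwR',(407,317),(341,289))]: print(n,tri(p,q).round(1))
for d in(a,b):
  for n,y in(('L',.036),('M',0),('R',-.036)):
    u,v=proj(d,c2w([-.062,y+.0025,.133])); u=int(round(u));v=int(round(v))
    P=np.array([w2c(pix3(d,uu,vv)) for uu in range(u-2,u+3) for vv in range(v-3,v+4)])*1e3
    print(n,np.median(P,0).round(1),P[:,2].std().round(2), end=' | ')
  for p in([-.062,.018,.125],[-.062,-.018,.125],[-.09,.0,.1],[-.095,-.04,.1]):
    u,v=proj(d,c2w(p)); u=int(round(u));v=int(round(v))
    print(p,np.median([w2c(pix3(d,uu,vv))[2] for uu in range(u-2,u+3) for vv in range(v-2,v+3)]).round(4),end=' ')
  u,v=proj(d,c2w([-.062,.0935,.146])); 
  print(w2c(pix3(d,u,v)) if v>0 else '')
c=C+RC@[0,.0012,0]; json.dump(dict(x=c[0],y=c[1],yaw=YAW),open('case.json','w'))
E
python3 - <<'E'
from h import *
print(C); plan(c2w([-.062+.0045,.036,.142]),n=4,jaw=1)
E
```

```text
wL [-61.8  38.2 126.7]
wM [-61.6   1.3 118.4]
wR [-61.5 -36.1 119.6]
hFar [ 26.   48.2 139.9]
hNear [ 34.3 -51.2 119. ]
screwM [-85.8   2.  100.6]
screwR [-85.7 -52.1 104.3]
L [-62.2  38.7 132.9] 0.71 | M [-62.3   2.3 132.7] 0.82 | R [-62.6 -33.2 134. ] 0.69 | [-0.062, 0.018, 0.125] 0.1251 [-0.062, -0.018, 0.125] 0.1247 [-0.09, 0.0, 0.1] 0.1008 [-0.095, -0.04, 0.1] 0.0999 [-0.06194497  0.09352189  0.14552054]
L [-61.9  38.5 133.1] 37.89 | M [-61.8   2.5 132.9] 0.65 | R [-61.8 -33.3 134.4] 0.69 | [-0.062, 0.018, 0.125] 0.1248 [-0.062, -0.018, 0.125] 0.1253 [-0.09, 0.0, 0.1] 0.1009 [-0.095, -0.04, 0.1] 0.0999 
[ 0.58342305 -0.04121312  0.        ]
dist mm 25.986301716025878 deg 0.047196926662410925 per row
[[0.32, 0.012, 0.131], [0.321, 0.012, 0.132], [0.32, 0.012, 0.131], [0.32, 0.012, 0.132]]
[0.0005, 0.0004, 0.0008]
```

servo_tool --linear '[[0.32,0.012,0],[0.321,0.012,0.132],[0.32,0.012,0.131],[0.32,0.012,0.131],[0,0,0.132],[0,0,0],[0,0,0],[0,0,0]]' --rot '[[0,0,0],[0,0,0],[0,0,0],[0,0,0],[0,0,0],[0,0,0],[0,0,0],[0,0,0]]' --jaw '[1,1,1,1,1,1,1,1]' --grip_force 20

```text
t: 3.82
ee_pos: [0.5211, -0.0148, 0.1411]
orientation: [2.049, 2.381, 0.0]
wrist_force: [-0.6, 0.1, -1.0]
grip_width: 0.0175
finger_force: 0.0
```

```bash
python3 - <<'E'
from h import *
state(); state()
E
```

```text
t 3.83 case mm [-57.78  35.28 141.11] tilt/yaw err deg [-0.03 -0.01 -0.08] F [-0.61  0.17 -1.  ] w 0.0175 ff 0.0
t 3.83 case mm [-57.78  35.28 141.11] tilt/yaw err deg [-0.03 -0.01 -0.08] F [-0.61  0.17 -1.  ] w 0.0175 ff 0.0
```

servo_tool --linear '[[0,0,0],[0,0,0.04],[0,0,0.04],[0,0,0],[0,0,0]]' --rot '[[0,0,0],[0,0,0],[0,0,0],[0,0,0],[0,0,0]]' --jaw '[1,1,1,1,1]'

```text
t: 4.45
ee_pos: [0.5208, -0.0143, 0.1347]
orientation: [-2.048, -2.382, 0.0]
wrist_force: [-0.3, 0.5, 0.0]
grip_width: 0.0
finger_force: 0.0
```

```bash
python3 - <<'E'
from h import *
state()
E
```

```text
t 4.45 case mm [-57.95  35.89 134.69] tilt/yaw err deg [ 0.01  0.01 -0.13] F [-0.19  0.51  0.  ] w 0.0000 ff 0.0
```

servo_tool --linear '[[0,0,0.004],[0,0,0.004],[0,0,0]]' --rot '[[0,0,0],[0,0,0],[0,0,0]]' --jaw '[1,1,1]'

```text
t: 4.82
ee_pos: [0.5208, -0.0143, 0.1341]
orientation: [-2.048, -2.382, -0.0]
wrist_force: [0.3, -0.5, 0.6]
grip_width: 0.0006
finger_force: 0.0
```

servo_tool --linear '[[0,0,0.004],[0,0,0],[0,0,0]]' --rot '[[0,0,0],[0,0,0],[0,0,0]]' --jaw '[1,1,1]'

```text
t: 5.2
ee_pos: [0.5208, -0.0143, 0.1338]
orientation: [-2.048, -2.382, 0.0]
wrist_force: [0.4, -0.1, -0.5]
grip_width: 0.0004
finger_force: 0.0
```

servo_tool --linear '[[0,0,0.003],[0,0,0]]' --rot '[[0,0,0],[0,0,0]]' --jaw '[1,1]'

```text
t: 5.45
ee_pos: [0.5208, -0.0143, 0.1336]
orientation: [-2.048, -2.382, 0.0]
wrist_force: [0.2, -0.2, -0.3]
grip_width: 0.0004
finger_force: 0.0
```

servo_tool --linear '[[0,0,0.003],[0,0,0]]' --rot '[[0,0,0],[0,0,0]]' --jaw '[1,1]'

```text
t: 5.7
ee_pos: [0.5209, -0.0143, 0.1335]
orientation: [2.048, 2.382, 0.0]
wrist_force: [-0.7, 0.0, 2.3]
grip_width: -0.0001
finger_force: 1.1
```

servo_tool --linear '[[0,0,0.0015],[0,0,0]]' --rot '[[0,0,0],[0,0,0]]' --jaw '[1,1]'

```text
t: 5.95
ee_pos: [0.5209, -0.0143, 0.1334]
orientation: [2.048, 2.382, 0.0]
wrist_force: [-1.3, 0.6, 3.7]
grip_width: 0.0005
finger_force: 2.2
```

servo_tool --linear '[[0,0,0.003],[0,0,0]]' --rot '[[0,0,0],[0,0,0]]' --jaw '[1,1]'

```text
t: 6.2
ee_pos: [0.5209, -0.0143, 0.1333]
orientation: [2.048, 2.382, 0.0]
wrist_force: [-2.4, 0.4, 7.8]
grip_width: 0.0005
finger_force: 3.7
```

servo_tool --linear '[[0,0,0.002],[0,-0.01,0],[0,-0.01,0],[0,-0.01,0],[0,0,0]]' --rot '[[0,0,0],[0,0,0],[0,0,0],[0,0,0],[0,0,0]]' --jaw '[1,1,1,1,1]'

```text
t: 6.82
ee_pos: [0.5194, -0.0145, 0.1334]
orientation: [2.047, 2.381, 0.002]
wrist_force: [4.5, 0.7, 6.6]
grip_width: 0.0003
finger_force: 3.1
```

```bash
python3 - <<'E'
from h import *
state()
E
```

```text
t 6.83 case mm [-59.34  35.88 133.35] tilt/yaw err deg [-0.11 -0.   -0.14] F [ 4.6  -0.01  6.62] w 0.0003 ff 3.1
```

servo_tool --linear '[[0,0,0.003],[0,-0.02,0.0],[0,-0.02,0],[0,0,0]]' --rot '[[0,0,0],[0,0,0],[0,0,0],[0,0,0]]' --jaw '[1,1,1,1]'

```text
t: 7.32
ee_pos: [0.5166, -0.0149, 0.1333]
orientation: [2.047, 2.381, 0.002]
wrist_force: [2.7, 0.3, 9.6]
grip_width: 0.0004
finger_force: 4.2
```

```bash
python3 - <<'E'
from h import *
state()
E
```

```text
t 7.33 case mm [-62.26  35.91 133.29] tilt/yaw err deg [-0.12 -0.01 -0.14] F [ 2.72 -0.07  9.61] w 0.0004 ff 4.2
```

servo_tool --linear '[[0,-0.02,0],[0,-0.02,0],[0,-0.014,0],[0,0,0]]' --rot '[[0,0,0],[0,0,0],[0,0,0],[0,0,0]]' --jaw '[1,1,1,1]'

```text
t: 7.82
ee_pos: [0.5116, -0.0157, 0.1327]
orientation: [-2.048, -2.382, 0.0]
wrist_force: [0.9, -0.2, 4.7]
grip_width: 0.0004
finger_force: 1.9
```

```bash
python3 - <<'E'
from h import *
state()
E
```

```text
t 7.83 case mm [-67.27  35.85 132.67] tilt/yaw err deg [ 0.    0.   -0.13] F [ 0.9  -0.36  4.75] w 0.0004 ff 1.9
```

servo_tool --linear '[[0,0,-0.1],[0,0.03,-0.27],[-0.42,0.03,-0.27],[-0.42,0.025,0],[-0.42,0,0],[0,0,0],[0,0,0]]' --rot '[[0,0,0],[0,0,0],[0,0,0],[0,0,0],[0,0,0],[0,0,0],[0,0,0]]' --jaw '[1,1,1,1,1,1,1]'

```text
t: 8.7
ee_pos: [0.5318, -0.1074, 0.1806]
orientation: [-2.047, -2.382, 0.0]
wrist_force: [-0.3, -0.2, 0.0]
grip_width: 0.0005
finger_force: 0.0
```

```bash
cat >> h.py <<'E'
def look(name):
    d=grab('wrist'); state()
    im=np.rot90(d['frame'])
    u,v=proj(d,c2w([-.062,0,.133])); r0=int(511-u); c0=int(v); x0,y0=max(c0-100,0),max(r0-30,0)
    print('index line u of tops',[np.round(proj(d,c2w([-.062,y,.133])),1) for y in(.036,0,-.036)],'x0,y0',x0,y0)
    cv2.imwrite('pics/'+name,cv2.resize(im[y0:y0+60,x0:x0+190][...,::-1],None,fx=4.2,fy=4.2,interpolation=cv2.INTER_CUBIC))
    # separators: mean grey profile along case x on each wheel (enlarged units), grey separators & index
    return d,im,x0,y0
E
python3 - <<'E'
from h import *
look('l1.png')
E
```

```text
t 8.75 case mm [-60.69 -57.61 180.71] tilt/yaw err deg [ 0.02  0.03 -0.19] F [-0.31  0.04  0.15] w 0.0003 ff 0.0
index line u of tops [array([257.8,  72.8]), array([257.7, 130.5]), array([257.6, 183.2])] x0,y0 30 223
```

View pics/l1.png

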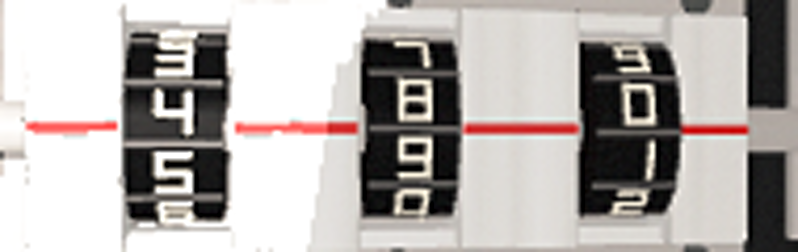

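The left wheel is now at about 4.19, with separators at 84 and 145 and the index at 126. It needs about 1.75 mm more towards the robot. The middle is still 8.5 and the right about 0.45. The middle wheel is next.

servo_tool --linear '[[0.384,0.02,0],[0.384,0.02,0.1],[0,0,0.25],[0,0,0.2],[0,0,0.062],[0,0,0],[0,0,0]]' --rot '[[0,0,0],[0,0,0],[0,0,0],[0,0,0],[0,0,0],[0,0,0],[0,0,0]]' --jaw '[1,1,1,1,1,1,1]'

```text
t: 9.62
ee_pos: [0.5267, -0.051, 0.1351]
orientation: [2.049, 2.381, 0.0]
wrist_force: [0.6, 0.4, -0.4]
grip_width: 0.0009
finger_force: 0.0
```

```bash
python3 - <<'E'
from h import *
state()
E
```

```text
t 9.62 case mm [-57.56  -1.32 135.13] tilt/yaw err deg [-0.03 -0.   -0.11] F [ 0.68  0.26 -0.38] w 0.0009 ff 0.0
```

servo_tool --linear '[[0,0,0.006],[0,0,0.004],[0,0,0],[0,0,0]]' --rot '[[0,0,0],[0,0,0],[0,0,0],[0,0,0]]' --jaw '[1,1,1,1]'

```text
t: 10.12
ee_pos: [0.5264, -0.0507, 0.134]
orientation: [-2.048, -2.382, -0.0]
wrist_force: [-0.0, -0.2, 0.1]
grip_width: 0.0006
finger_force: 0.0
```

servo_tool --linear '[[0,0,0.003],[0,0,0]]' --rot '[[0,0,0],[0,0,0]]' --jaw '[1,1]'

```text
t: 10.38
ee_pos: [0.5264, -0.0507, 0.1338]
orientation: [-2.048, -2.382, 0.0]
wrist_force: [0.2, 0.9, -0.1]
grip_width: 0.0004
finger_force: 0.0
```

servo_tool --linear '[[0,0,0.005],[0,0,0]]' --rot '[[0,0,0],[0,0,0]]' --jaw '[1,1]'

```text
t: 10.62
ee_pos: [0.5264, -0.0507, 0.1334]
orientation: [-2.048, -2.382, 0.0]
wrist_force: [0.2, 0.1, -0.5]
grip_width: 0.0009
finger_force: 0.0
```

servo_tool --linear '[[0,0,0.005],[0,0,0]]' --rot '[[0,0,0],[0,0,0]]' --jaw '[1,1]'

```text
t: 10.88
ee_pos: [0.5265, -0.0507, 0.1331]
orientation: [2.048, 2.382, 0.0]
wrist_force: [-0.9, 0.3, 3.3]
grip_width: 0.0006
finger_force: 1.6
```

servo_tool --linear '[[0,0,0.0065],[0,0,0],[0,-0.02,0.001],[0,-0.02,0.001],[0,0,0]]' --rot '[[0,0,0],[0,0,0],[0,0,0],[0,0,0],[0,0,0]]' --jaw '[1,1,1,1,1]'

```text
t: 11.5
ee_pos: [0.5246, -0.051, 0.1331]
orientation: [2.047, 2.381, 0.003]
wrist_force: [3.7, 1.3, 6.4]
grip_width: 0.0003
finger_force: 3.2
```

```bash
python3 - <<'E'
from h import *
state()
E
```

```text
t 11.50 case mm [-59.65  -1.04 133.1 ] tilt/yaw err deg [-0.14 -0.01 -0.14] F [3.87 0.78 6.44] w 0.0003 ff 3.2
```

servo_tool --linear '[[0,0,0.003],[0,-0.02,0.0],[0,-0.02,0],[0,0,0]]' --rot '[[0,0,0],[0,0,0],[0,0,0],[0,0,0]]' --jaw '[1,1,1,1]'

```text
t: 12.0
ee_pos: [0.5218, -0.0515, 0.133]
orientation: [2.047, 2.38, 0.003]
wrist_force: [2.7, 1.3, 8.5]
grip_width: 0.0002
finger_force: 4.2
```

```bash
python3 - <<'E'
from h import *
state()
E
```

```text
t 12.00 case mm [-62.45  -1.06 133.04] tilt/yaw err deg [-0.17 -0.02 -0.14] F [2.9  0.84 8.48] w 0.0002 ff 4.2
```

servo_tool --linear '[[0,-0.02,0.001],[0,0,0]]' --rot '[[0,0,0],[0,0,0]]' --jaw '[1,1]'

```text
t: 12.25
ee_pos: [0.5202, -0.0517, 0.1329]
orientation: [2.047, 2.381, 0.003]
wrist_force: [2.6, 0.9, 8.7]
grip_width: 0.0005
finger_force: 4.0
```

servo_tool --linear '[[0,-0.02,0],[0,0,0]]' --rot '[[0,0,0],[0,0,0]]' --jaw '[1,1]'

```text
t: 12.5
ee_pos: [0.5185, -0.052, 0.1327]
orientation: [2.047, 2.381, 0.002]
wrist_force: [2.6, 1.3, 6.0]
grip_width: 0.0006
finger_force: 2.9
```

```bash
python3 - <<'E'
from h import *
state()
E
```

```text
t 12.50 case mm [-65.83  -1.08 132.7 ] tilt/yaw err deg [-0.12 -0.01 -0.13] F [2.78 0.91 6.02] w 0.0006 ff 2.9
```

servo_tool --linear '[[0,0,-0.04],[0,0.06,0],[0,0.06,0],[0,0,0.026],[0,0,0],[0,0,0.004],[0,0,0]]' --rot '[[0,0,0],[0,0,0],[0,0,0],[0,0,0],[0,0,0],[0,0,0],[0,0,0]]' --jaw '[1,1,1,1,1,1,1]'

```text
t: 13.38
ee_pos: [0.5268, -0.0506, 0.1331]
orientation: [2.048, 2.382, 0.001]
wrist_force: [2.2, 1.0, 5.0]
grip_width: 0.0002
finger_force: 2.4
```

```bash
python3 - <<'E'
from h import *
state()
E
```

```text
t 13.38 case mm [-57.42  -0.97 133.07] tilt/yaw err deg [-0.04 -0.   -0.13] F [2.37 0.64 4.96] w 0.0002 ff 2.4
```

servo_tool --linear '[[0,0,0.005],[0,-0.015,0.0],[0,-0.015,0.002],[0,-0.015,0.002],[0,-0.015,0],[0,0,0]]' --rot '[[0,0,0],[0,0,0],[0,0,0],[0,0,0],[0,0,0],[0,0,0]]' --jaw '[1,1,1,1,1,1]'

```text
t: 14.12
ee_pos: [0.5231, -0.0512, 0.133]
orientation: [2.047, 2.381, 0.003]
wrist_force: [3.4, 1.8, 9.3]
grip_width: 0.0008
finger_force: 5.3
```

```bash
python3 - <<'E'
from h import *
state()
E
```

```text
t 14.12 case mm [-61.16  -1.01 132.99] tilt/yaw err deg [-0.14 -0.02 -0.14] F [3.64 1.32 9.31] w 0.0008 ff 5.3
```

servo_tool --linear '[[0,-0.015,0],[0,-0.012,0],[0,0,0],[0,0,-0.1],[-0.25,0.03,-0.27],[-0.51,0,-0.26],[0,0,0],[0,0,0]]' --rot '[[0,0,0],[0,0,0],[0,0,0],[0,0,0],[0,0,0],[0,0,0],[0,0,0],[0,0,0]]' --jaw '[1,1,1,1,1,1,1,1]'

```text
t: 15.12
ee_pos: [0.5302, -0.1072, 0.1791]
orientation: [-2.048, -2.381, 0.001]
wrist_force: [0.7, 1.7, -0.6]
grip_width: 0.0003
finger_force: 0.0
```

```bash
python3 - <<'E'
from h import *
d,im,x0,y0=look('l2.png')
g=cv2.cvtColor(im,cv2.COLOR_RGB2GRAY).astype(float)
for y in(.036,0,-.036):
    u,v=proj(d,c2w([-.062,y+.0013,.133])); c=int(round(v)); rr=int(round(511-u))
    # edge columns only (digits are central): both flanks
    k=[c-9,c-8,c-7,c+7,c+8,c+9]
    print(y,'idx row %.1f col %d'%(511-u,c)); print(g[rr-24:rr+25][:,k].mean(1).round().astype(int).tolist())
E
```

```text
t 15.18 case mm [-62.31 -57.11 178.95] tilt/yaw err deg [ 0.06  0.04 -0.18] F [-0.63  0.56 -0.63] w 0.0001 ff 0.0
index line u of tops [array([260.2,  73.4]), array([260. , 131.3]), array([259.8, 184.4])] x0,y0 31 220
0.036 idx row 250.8 col 71
[187, 113, 40, 130, 26, 18, 20, 20, 20, 21, 20, 14, 103, 151, 40, 21, 24, 33, 40, 48, 55, 64, 61, 60, 58, 58, 45, 170, 147, 36, 22, 22, 24, 24, 22, 21, 21, 20, 19, 12, 146, 81, 20, 17, 11, 2, 180, 245, 186]
0 idx row 251.0 col 129
[187, 187, 148, 36, 30, 87, 24, 16, 16, 14, 13, 16, 15, 14, 22, 100, 49, 14, 16, 18, 19, 18, 20, 21, 21, 23, 21, 20, 13, 101, 72, 16, 13, 15, 16, 14, 14, 14, 13, 14, 21, 96, 40, 16, 18, 51, 172, 184, 195]
-0.036 idx row 251.1 col 183
[210, 196, 191, 189, 150, 116, 99, 88, 70, 61, 52, 77, 95, 31, 25, 21, 20, 21, 20, 18, 19, 18, 18, 13, 58, 104, 22, 19, 19, 17, 18, 20, 22, 27, 25, 25, 42, 89, 96, 60, 76, 88, 95, 108, 128, 172, 191, 191, 210]
```

View pics/l2.png

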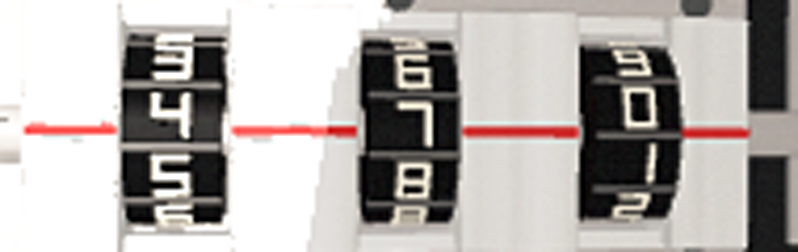

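```bash
cat >> h.py <<'E'
def readw(d):
    from scipy.ndimage import map_coordinates
    f=d['frame'].astype(float); g=f.mean(2); red=f[...,0]-f[...,1:3].mean(2)
    # red index line position between wheels -> dx
    us=[]
    for y in(.018,-.018):
        u,v=proj(d,c2w([-.062,y+.002,.125])); w=np.clip(red[int(v)-2:int(v)+3,int(u)-8:int(u)+9].mean(0)-25,0,None)
        us.append((w*np.arange(int(u)-8,int(u)+9)).sum()/w.sum()-u)
    dx=np.mean(us)*.2/339; out=[]
    for y in(.036,0,-.036):
        best=[]
        for fr in np.arange(0,1,.01):
            t=0
            for k in(-2,-1,0,1):
                a=(fr-(k+.5))*.6283
                if abs(a)>1.05: continue
                for yo in(-.0045,-.004,.004,.0045):
                    u,v=proj(d,c2w([-.062+dx+.015*np.sin(a),y+.0013+yo,.118+.015*np.cos(a)]))
                    t+=map_coordinates(g,[[v],[u]],order=1)[0]*np.cos(a)
            best.append(t)
        out.append(np.argmax(best)*.01)
    print('frac L,M,R',np.round(out,2),'index shift px',np.round(us,2))
E
python3 - <<'E'
from h import *
for n in('w2','wrist'):
    readw(dict(np.load(n+'.npz')))
E
```

```text
frac L,M,R [0.91 0.49 0.43] index shift px [0.56 0.14]
frac L,M,R [0.25 0.12 0.42] index shift px [0.36 0.21]
```

Fitting the separators gives L 4.25, M 7.12 and R 0.42, which agrees with my reading of the crop (4 slightly past the index, 7 almost on it, 0/1 separator). The right wheel is next, about 14.9 mm away from the robot in two strokes.

servo_tool --linear '[[0.14,-0.036,0.1],[0.14,0,0.2],[0,0,0.2],[0,0,0.067],[0,0,0],[0,0,0]]' --rot '[[0,0,0],[0,0,0],[0,0,0],[0,0,0],[0,0,0],[0,0,0]]' --jaw '[1,1,1,1,1,1]'

```text
t: 15.92
ee_pos: [0.5251, -0.0876, 0.1372]
orientation: [2.049, 2.381, 0.0]
wrist_force: [0.1, -0.6, 0.3]
grip_width: 0.0005
finger_force: 0.0
```

```bash
python3 - <<'E'
from h import *
state()
E
```

```text
t 15.93 case mm [-64.48 -37.29 137.16] tilt/yaw err deg [-0.02 -0.   -0.11] F [-0.04 -0.61  0.35] w 0.0005 ff 0.0
```

servo_tool --linear '[[0,0,0.01],[0,0,0.006],[0,0,0],[0,0,0]]' --rot '[[0,0,0],[0,0,0],[0,0,0],[0,0,0]]' --jaw '[1,1,1,1]'

```text
t: 16.42
ee_pos: [0.525, -0.0874, 0.1358]
orientation: [2.048, 2.382, 0.0]
wrist_force: [-0.4, 0.3, -0.2]
grip_width: 0.0007
finger_force: 0.0
```

servo_tool --linear '[[0,0,0.004],[0,0,0]]' --rot '[[0,0,0],[0,0,0]]' --jaw '[1,1]'

```text
t: 16.68
ee_pos: [0.5249, -0.0874, 0.1354]
orientation: [-2.048, -2.382, 0.0]
wrist_force: [0.2, 0.7, -0.2]
grip_width: 0.0006
finger_force: 0.0
```

servo_tool --linear '[[0,0,0.005],[0,0,0]]' --rot '[[0,0,0],[0,0,0]]' --jaw '[1,1]'

```text
t: 16.92
ee_pos: [0.5249, -0.0874, 0.135]
orientation: [-2.048, -2.382, -0.0]
wrist_force: [-0.0, 1.0, 0.2]
grip_width: 0.0007
finger_force: 0.0
```

servo_tool --linear '[[0,0,0.005],[0,0,0]]' --rot '[[0,0,0],[0,0,0]]' --jaw '[1,1]'

```text
t: 17.18
ee_pos: [0.525, -0.0874, 0.1347]
orientation: [-2.048, -2.382, -0.0]
wrist_force: [0.7, -0.2, 0.8]
grip_width: 0.0006
finger_force: 0.2
```

servo_tool --linear '[[0,0,0.0055],[0,0,0],[0,0.015,0],[0,0,0]]' --rot '[[0,0,0],[0,0,0],[0,0,0],[0,0,0]]' --jaw '[1,1,1,1]'

```text
t: 17.68
ee_pos: [0.5258, -0.0873, 0.1344]
orientation: [-2.048, -2.382, 0.001]
wrist_force: [-4.6, -0.6, 8.2]
grip_width: 0.0006
finger_force: 4.1
```

```bash
python3 - <<'E'
from h import *
state()
E
```

```text
t 17.68 case mm [-63.81 -37.1  134.38] tilt/yaw err deg [ 0.04 -0.01 -0.13] F [-4.61  0.05  8.18] w 0.0006 ff 4.1
```

servo_tool --linear '[[0,0.02,0.001],[0,0.02,0],[0,0,0]]' --rot '[[0,0,0],[0,0,0],[0,0,0]]' --jaw '[1,1,1]'

```text
t: 18.05
ee_pos: [0.5291, -0.0868, 0.1345]
orientation: [2.048, 2.382, -0.0]
wrist_force: [-4.4, 0.5, 8.5]
grip_width: 0.0003
finger_force: 4.4
```

```bash
python3 - <<'E'
from h import *
state()
E
```

```text
t 18.05 case mm [-60.47 -37.09 134.49] tilt/yaw err deg [ 0.   -0.01 -0.13] F [-4.23  1.18  8.52] w 0.0003 ff 4.4
```

servo_tool --linear '[[0,0.02,0.0005],[0,0.02,0],[0,0,0]]' --rot '[[0,0,0],[0,0,0],[0,0,0]]' --jaw '[1,1,1]'

```text
t: 18.42
ee_pos: [0.532, -0.0864, 0.1344]
orientation: [2.048, 2.382, -0.0]
wrist_force: [-2.3, 0.9, 7.6]
grip_width: 0.0006
finger_force: 3.9
```

```bash
python3 - <<'E'
from h import *
state()
E
```

```text
t 18.43 case mm [-57.49 -37.08 134.4 ] tilt/yaw err deg [ 0.   -0.01 -0.13] F [-2.15  1.26  7.56] w 0.0006 ff 3.9
```

servo_tool --linear '[[0,0,-0.04],[0,-0.05,0],[0,-0.05,0],[0,0,0.034],[0,0,0.003],[0,0,0.0],[0,0,0]]' --rot '[[0,0,0],[0,0,0],[0,0,0],[0,0,0],[0,0,0],[0,0,0],[0,0,0]]' --jaw '[1,1,1,1,1,1,1]'

```text
t: 19.3
ee_pos: [0.5245, -0.0875, 0.1343]
orientation: [-2.048, -2.382, 0.0]
wrist_force: [-3.3, -0.7, 4.4]
grip_width: 0.0003
finger_force: 2.5
```

```bash
python3 - <<'E'
from h import *
state()
E
```

```text
t 19.30 case mm [-65.15 -37.13 134.33] tilt/yaw err deg [ 0.02 -0.   -0.13] F [-3.38 -0.23  4.36] w 0.0003 ff 2.5
```

servo_tool --linear '[[0,0,0.0035],[0,0.02,0.0005],[0,0.02,0.0005],[0,0.02,0],[0,0,0]]' --rot '[[0,0,0],[0,0,0],[0,0,0],[0,0,0],[0,0,0]]' --jaw '[1,1,1,1,1]'

```text
t: 19.92
ee_pos: [0.5294, -0.0868, 0.1345]
orientation: [2.048, 2.381, 0.0]
wrist_force: [-3.5, -1.7, 11.3]
grip_width: 0.0004
finger_force: 5.3
```

```bash
python3 - <<'E'
from h import *
state()
E
```

```text
t 19.93 case mm [-60.18 -37.16 134.45] tilt/yaw err deg [-0.04 -0.02 -0.13] F [-3.67 -1.13 11.26] w 0.0004 ff 5.3
```

servo_tool --linear '[[0,0.02,0],[0,0.02,0],[0,0,0],[0,0,-0.1],[-0.14,-0.03,-0.27],[-0.14,-0.03,-0.24],[0,0,0],[0,0,0]]' --rot '[[0,0,0],[0,0,0],[0,0,0],[0,0,0],[0,0,0],[0,0,0],[0,0,0],[0,0,0]]' --jaw '[1,1,1,1,1,1,1,1]'

```text
t: 20.92
ee_pos: [0.5305, -0.1076, 0.1794]
orientation: [-2.048, -2.382, 0.0]
wrist_force: [0.3, 0.3, -0.5]
grip_width: 0.0005
finger_force: 0.0
```

```bash
python3 - <<'E'
from h import *
d=look('l3.png')[0]; readw(d)
E
```

```text
t 20.98 case mm [-62.24 -57.65 179.19] tilt/yaw err deg [ 0.04  0.03 -0.15] F [-0.72  0.22  0.52] w 0.0005 ff 0.0
index line u of tops [array([259.9,  72.8]), array([259.7, 130.7]), array([259.6, 183.8])] x0,y0 30 221
frac L,M,R [0.25 0.12 0.  ] index shift px [0.3  0.19]
```

View pics/l3.png

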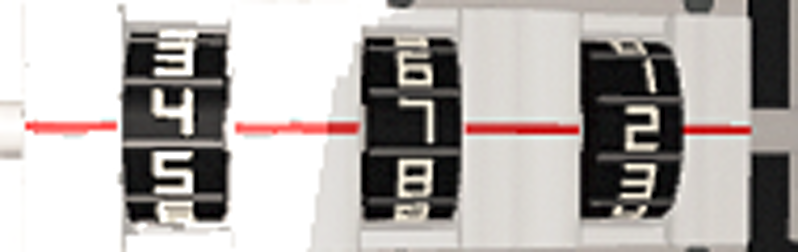

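The right wheel reads 2.00, the middle 7.12 and the left 4.25. The middle needs −1.1 mm and the left −2.35 mm.

servo_tool --linear '[[0.384,0.016,0],[0.384,0.016,0.1],[0,0,0.25],[0,0,0.2],[0,0,0.05],[0,0,0.004],[0,0,0]]' --rot '[[0,0,0],[0,0,0],[0,0,0],[0,0,0],[0,0,0],[0,0,0],[0,0,0]]' --jaw '[1,1,1,1,1,1,1]'

```text
t: 21.85
ee_pos: [0.5247, -0.0506, 0.1349]
orientation: [2.049, 2.381, 0.001]
wrist_force: [-0.2, -0.2, 0.4]
grip_width: 0.0004
finger_force: 0.0
```

servo_tool --linear '[[0,0,0],[0,0,0]]' --rot '[[0,0,0],[0,0,0]]' --jaw '[1,1]'

```text
t: 22.1
ee_pos: [0.5245, -0.0505, 0.1347]
orientation: [2.048, 2.382, 0.0]
wrist_force: [-0.6, 0.8, -1.0]
grip_width: 0.0005
finger_force: 0.0
```

```bash
python3 - <<'E'
from h import *
state()
E
```

```text
t 22.10 case mm [-59.63  -0.5  134.69] tilt/yaw err deg [-0.02 -0.01 -0.12] F [-0.49  0.85 -0.96] w 0.0005 ff 0.0
```

servo_tool --linear '[[0,0,0.014],[0,0,0.007],[0,0,0],[0,0,0]]' --rot '[[0,0,0],[0,0,0],[0,0,0],[0,0,0]]' --jaw '[1,1,1,1]'

```text
t: 22.6
ee_pos: [0.5245, -0.0504, 0.1331]
orientation: [2.048, 2.382, -0.0]
wrist_force: [-2.4, -0.2, 5.0]
grip_width: 0.0006
finger_force: 2.8
```

```bash
python3 - <<'E'
from h import *
state()
E
```

```text
t 22.60 case mm [-59.65  -0.44 133.12] tilt/yaw err deg [-0.01 -0.01 -0.14] F [-2.4   0.11  4.95] w 0.0006 ff 2.8
```

servo_tool --linear '[[0,0,0.005],[0,-0.012,0.001],[0,-0.012,0.002],[0,-0.009,0],[0,0,0]]' --rot '[[0,0,0],[0,0,0],[0,0,0],[0,0,0],[0,0,0]]' --jaw '[1,1,1,1,1]'

```text
t: 23.22
ee_pos: [0.5232, -0.0507, 0.1331]
orientation: [2.047, 2.381, 0.003]
wrist_force: [3.6, 0.5, 6.6]
grip_width: 0.0004
finger_force: 3.4
```

```bash
python3 - <<'E'
from h import *
state()
E
```

```text
t 23.23 case mm [-60.96  -0.45 133.07] tilt/yaw err deg [-0.15 -0.02 -0.14] F [ 3.67 -0.02  6.55] w 0.0004 ff 3.4
```

servo_tool --linear '[[0,-0.006,0.002],[0,0,0],[0,0,-0.06],[0.243,0.036,0],[0.243,0,0],[0,0,0.03],[0,0,0],[0,0,0]]' --rot '[[0,0,0],[0,0,0],[0,0,0],[0,0,0],[0,0,0],[0,0,0],[0,0,0],[0,0,0]]' --jaw '[1,1,1,1,1,1,1,1]'

```text
t: 24.22
ee_pos: [0.5187, -0.0149, 0.1343]
orientation: [-2.049, -2.381, 0.0]
wrist_force: [-0.3, 0.2, -0.1]
grip_width: 0.0005
finger_force: 0.0
```

```bash
python3 - <<'E'
from h import *
state()
E
```

```text
t 24.23 case mm [-60.11  35.62 134.28] tilt/yaw err deg [ 0.02 -0.   -0.1 ] F [-0.28  0.2  -0.14] w 0.0005 ff 0.0
```

Contact for the left wheel is expected near 133.5, so I go down 1.05 mm.

servo_tool --linear '[[0,0,0.009],[0,0,0.005],[0,0,0],[0,0,0]]' --rot '[[0,0,0],[0,0,0],[0,0,0],[0,0,0]]' --jaw '[1,1,1,1]'

```text
t: 24.72
ee_pos: [0.5188, -0.0147, 0.1334]
orientation: [2.049, 2.382, -0.0]
wrist_force: [-1.2, -1.7, 3.6]
grip_width: 0.0007
finger_force: 1.8
```

```bash
python3 - <<'E'
from h import *
state()
E
```

```text
t 24.73 case mm [-60.01  35.79 133.43] tilt/yaw err deg [-0.   -0.01 -0.12] F [-1.43 -1.53  3.55] w 0.0007 ff 1.8
```

servo_tool --linear '[[0,0,0.006],[0,-0.013,0.001],[0,-0.013,0.002],[0,-0.012,0.001],[0,-0.012,0],[0,0,0]]' --rot '[[0,0,0],[0,0,0],[0,0,0],[0,0,0],[0,0,0],[0,0,0]]' --jaw '[1,1,1,1,1,1]'

```text
t: 25.48
ee_pos: [0.5162, -0.0149, 0.1333]
orientation: [2.047, 2.381, 0.003]
wrist_force: [4.2, -1.4, 7.0]
grip_width: 0.0005
finger_force: 3.5
```

```bash
python3 - <<'E'
from h import *
state()
E
```

```text
t 25.48 case mm [-62.57  35.91 133.3 ] tilt/yaw err deg [-0.15 -0.02 -0.13] F [ 3.96 -2.02  6.99] w 0.0005 ff 3.5
```

servo_tool --linear '[[0,-0.005,0.001],[0,0,0],[0,0,-0.1],[0,0.01,-0.27],[-0.42,0,-0.25],[-0.42,0,0],[-0.42,0,0],[0,0,0]]' --rot '[[0,0,0],[0,0,0],[0,0,0],[0,0,0],[0,0,0],[0,0,0],[0,0,0],[0,0,0]]' --jaw '[1,1,1,1,1,1,1,1]'

```text
t: 26.48
ee_pos: [0.5293, -0.1104, 0.1789]
orientation: [-2.052, -2.378, 0.001]
wrist_force: [0.0, 1.7, 0.1]
grip_width: 0.0004
finger_force: 0.0
```

servo_tool --linear '[[0,0,0],[0,0,0]]' --rot '[[0,0,0],[0,0,0]]' --jaw '[1,1]'

```text
t: 26.72
ee_pos: [0.5294, -0.1073, 0.1791]
orientation: [-2.047, -2.383, -0.0]
wrist_force: [-0.4, 0.2, 0.3]
grip_width: 0.0001
finger_force: 0.0
```

```bash
python3 - <<'E'
from h import *
d=look('l4.png')[0]; readw(d)
plan(c2w([-.062,.093,.18]),n=4)
E
```

```text
t 26.77 case mm [-63.09 -57.56 179.12] tilt/yaw err deg [-0.    0.01 -0.21] F [ 0.21 -0.05 -0.79] w 0.0007 ff 0.0
index line u of tops [array([261.6,  73.4]), array([261.2, 131.4]), array([260.9, 184.4])] x0,y0 31 219
frac L,M,R [0.   0.   0.02] index shift px [0.16 0.11]
dist mm 37.64241199764297 deg 0.05215861089112954 per row
[[0.502, 0.005, -0.003], [0.502, 0.005, -0.003], [0.502, 0.005, -0.003], [0.501, 0.004, -0.003]]
[0.0, -0.0001, 0.0012]
```

View pics/l4.png

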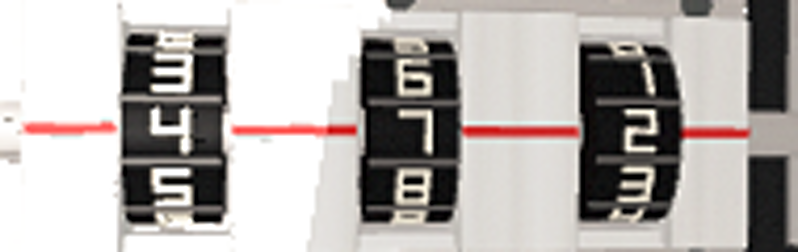

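The lock shows 4-7-2, with all three digits centred on the index line. Now I'll grip the knob.

servo_tool --linear '[[0.502,0.005,0],[0.502,0.005,0],[0.502,0.005,0],[0.501,0.004,0],[0,0,0.2],[0,0,0.2],[0,0,0],[0,0,0]]' --rot '[[0,0,0.001],[0,0,0.001],[0,0,0],[0,0,0],[0,0,0],[0,0,0],[0,0,0],[0,0,0]]' --jaw '[0.5,0.5,0.5,0.5,0.5,0.5,0.5,0.5]'

```text
t: 27.78
ee_pos: [0.5087, 0.0402, 0.1491]
orientation: [-2.051, -2.379, 0.0]
wrist_force: [1.3, -0.2, -1.0]
grip_width: 0.0475
finger_force: 0.0
```

```bash
python3 - <<'E'
from h import *
state()
E
```

```text
t 27.77 case mm [-61.89  91.49 149.05] tilt/yaw err deg [0.01 0.01 0.01] F [ 1.28 -0.43 -1.04] w 0.0475 ff 0.0
```

servo_tool --linear '[[0.01,0,0.2],[0,0,0.2],[0,0,0],[0,0,0],[0,0,0],[0,0,0],[0,0,0]]' --rot '[[0,0,0],[0,0,0],[0,0,0],[0,0,0],[0,0,0],[0,0,0],[0,0,0]]' --jaw '[0.5,0.5,0.9,1,1,1,1]' --grip_force 12

```text
t: 28.65
ee_pos: [0.5097, 0.0416, 0.1195]
orientation: [2.049, 2.379, 0.004]
wrist_force: [8.2, 1.7, -5.1]
grip_width: 0.0133
finger_force: 12.0
```

```bash
python3 - <<'E'
from h import *
state()
E
```

```text
t 28.65 case mm [-60.7   92.81 119.51] tilt/yaw err deg [-0.16  0.01 -0.04] F [ 8.39  0.49 -5.09] w 0.0133 ff 12.0
```

servo_tool --linear '[[0,0.015,0],[0.03,0,0],[0.03,0,0],[0.03,0,0],[0,0,0]]' --rot '[[0,0,0],[0,0,0],[0,0,0],[0,0,0],[0,0,0]]' --jaw '[1,1,1,1,1]'

```text
t: 29.28
ee_pos: [0.5088, 0.0487, 0.1192]
orientation: [2.05, 2.381, 0.001]
wrist_force: [2.6, 1.1, 4.8]
grip_width: 0.0141
finger_force: 12.0
```

```bash
python3 - <<'E'
from h import *
state()
E
```

```text
t 29.27 case mm [-60.57  99.98 119.25] tilt/yaw err deg [-0.04  0.02 -0.07] F [2.74 0.71 4.79] w 0.0141 ff 12.0
```

servo_tool --linear '[[0.06,0,0],[0.06,0,0],[0.06,0,0],[0.06,0,0],[0.06,0,0],[0.04,0,0],[0,0,0]]' --rot '[[0,0,0],[0,0,0],[0,0,0],[0,0,0],[0,0,0],[0,0,0],[0,0,0]]' --jaw '[1,1,1,1,1,1,1]'

```text
t: 30.15
ee_pos: [0.505, 0.074, 0.1192]
orientation: [2.05, 2.381, 0.001]
wrist_force: [2.3, 1.7, 5.9]
grip_width: 0.0139
finger_force: 12.0
```

```bash
python3 - <<'E'
from h import *
state()
E
```

```text
t 30.15 case mm [-60.55 125.46 119.23] tilt/yaw err deg [-0.04  0.02 -0.06] F [2.55 1.36 5.91] w 0.0139 ff 12.0
```

servo_tool --linear '[[0.02,0,0],[0.01,0,0],[0,0,0],[0,0,0]]' --rot '[[0,0,0],[0,0,0],[0,0,0],[0,0,0]]' --jaw '[1,1,1,1]'

```text
t: 30.65
ee_pos: [0.5048, 0.0754, 0.1192]
orientation: [2.05, 2.38, 0.0]
wrist_force: [2.7, -3.7, 5.7]
grip_width: 0.0135
finger_force: 12.0
```

```bash
python3 - <<'E'
from h import *
state()
E
```

```text
t 30.65 case mm [-60.55 126.88 119.23] tilt/yaw err deg [-0.03 -0.02 -0.02] F [ 2.1  -4.03  5.7 ] w 0.0135 ff 12.0
```

servo_tool --linear '[[0,0,0],[0,0,0],[0,0,-0.4],[0,0,-0.6],[-0.56,0.38,0],[-0.56,0.38,0],[-0.56,0.39,0],[0,0,0]]' --rot '[[0,0,0],[0,0,0],[0,0,0],[0,0,0],[0,0,0],[0,0,0],[0,0,0],[0,0,0]]' --jaw '[0.7,0.5,0.5,0.5,0.5,0.5,0.5,0.5]'

```text
t: 31.65
ee_pos: [0.6094, -0.0394, 0.1928]
orientation: [-2.055, -2.375, 0.001]
wrist_force: [-0.5, 0.4, -1.1]
grip_width: 0.0475
finger_force: 0.0
```

```bash
python3 - <<'E'
from h import *
a=dict(np.load('w1.npz'))
for v in(150,170,190):
    m=[w2c(pix3(a,u,v))*1e3 for u in range(374,394) if a['frame'][v,u,0]>1.8*a['frame'][v,u,1]]
    m=np.array([q for q in m if q[2]>130]); print(v,m.mean(0).round(1),m.max(0).round(1))
d=grab('wrist'); K=[]
f=d['frame'].astype(int); red=(f[...,0]>1.8*f[...,1])&(f[...,0]>90)&(d['depth']>0)
vv,uu=np.nonzero(red); P=np.array([w2c(pix3(d,u,v)) for u,v in zip(uu,vv)])*1e3
k=P[(abs(P[:,0]+62)<15)&(P[:,2]>130)&(P[:,1]>70)]; print('knob',len(k),k.mean(0).round(1) if len(k) else '')
b=P[(abs(P[:,0]-25)<15)&(P[:,2]>140)]; print('bar',len(b),b.mean(0).round(1) if len(b) else '')
state()
E
```

```text
150 [ 23.6  24.6 144.6] [ 28.3  24.9 146.2]
170 [ 23.6   4.3 144.4] [ 28.1   4.8 146.7]
190 [ 23.5 -16.6 144.4] [ 28.5 -16.2 145.9]
knob 669 [-59.8 126.3 143.1]
bar 1774 [ 25.1   5.6 144.8]
t 31.70 case mm [ 25.34   0.38 193.  ] tilt/yaw err deg [0.09 0.06 0.07] F [-0.18  0.76 -0.33] w 0.0469 ff 0.0
```

The wrist camera shows the knob at case y ≈ 126 mm, so the bolt is fully drawn. The bar is at x ≈ 25 mm, and I'll go down and grip it.

servo_tool --linear '[[0,0,0.35],[0,0,0.35],[0,0,0.22],[0,0,0],[0,0,0],[0,0,0],[0,0,0],[0,0,0]]' --rot '[[0,0,0],[0,0,0],[0,0,0],[0,0,0],[0,0,0],[0,0,0],[0,0,0],[0,0,0]]' --jaw '[0.5,0.5,0.5,0.5,1,1,1,1]' --grip_force 20

```text
t: 32.7
ee_pos: [0.6087, -0.0361, 0.1253]
orientation: [2.05, 2.38, 0.001]
wrist_force: [18.3, 2.8, -4.1]
grip_width: 0.0103
finger_force: 9.8
```

```bash
python3 - <<'E'
from h import *
state()
# arc rows: tool kept vertical, bar about hinge (case x 105, z 104)
p0=np.array([-80,37.]); prev=p0
for k in range(1,13):
    a=-np.radians(5*k); q=np.array([p0[0]*np.cos(a)-p0[1]*np.sin(a),p0[0]*np.sin(a)+p0[1]*np.cos(a)])
    print(5*k,q.round(1),((q-prev)/75).round(3)); prev=q
E
```

```text
t 32.70 case mm [ 25.78   1.32 125.31] tilt/yaw err deg [-0.04 -0.   -0.04] F [18.53  0.03 -4.05] w 0.0103 ff 9.8
5 [-76.5  43.8] [0.047 0.091]
10 [-72.4  50.3] [0.055 0.087]
15 [-67.7  56.4] [0.062 0.082]
20 [-62.5  62.1] [0.069 0.076]
25 [-56.9  67.3] [0.075 0.07 ]
30 [-50.8  72. ] [0.081 0.063]
35 [-44.3  76.2] [0.086 0.055]
40 [-37.5  79.8] [0.091 0.048]
45 [-30.4  82.7] [0.095 0.04 ]
50 [-23.1  85.1] [0.098 0.031]
55 [-15.6  86.8] [0.1   0.023]
60 [-8.  87.8] [0.102 0.014]
```

servo_tool --linear '[[0,0.02,0],[0,0.024,-0.046],[0,0.024,-0.046],[0,0.027,-0.044],[0,0.028,-0.044],[0,0,0]]' --rot '[[0,0,0],[0,0,0],[0,0,0],[0,0,0],[0,0,0],[0,0,0]]' --jaw '[1,1,1,1,1,1]'

```text
t: 33.45
ee_pos: [0.6162, -0.0351, 0.1381]
orientation: [-2.049, -2.378, 0.004]
wrist_force: [-10.1, -1.1, 2.0]
grip_width: 0.0093
finger_force: 20.0
```

```bash
python3 - <<'E'
from h import *
state()
E
```

```text
t 33.45 case mm [ 33.3    1.27 138.06] tilt/yaw err deg [ 0.2   0.   -0.03] F [-10.12   0.43   1.99] w 0.0093 ff 20.0
```

servo_tool --linear '[[0,0.055,-0.082],[0,0.069,-0.076],[0,0.075,-0.07],[0,0.081,-0.063],[0,0,0]]' --rot '[[0,0,0],[0,0,0],[0,0,0],[0,0,0],[0,0,0]]' --jaw '[1,1,1,1,1]'

```text
t: 34.08
ee_pos: [0.6368, -0.032, 0.1612]
orientation: [-2.049, -2.379, 0.005]
wrist_force: [-19.6, -2.5, 22.3]
grip_width: 0.0092
finger_force: 20.0
```

```bash
python3 - <<'E'
from h import *
state()
E
```

```text
t 34.08 case mm [ 54.19   1.24 161.18] tilt/yaw err deg [ 0.22 -0.03 -0.03] F [-19.76   0.39  22.35] w 0.0092 ff 20.0
```

servo_tool --linear '[[0,0.074,-0.075],[0,0.09,-0.052],[0,0.094,-0.044],[0,0.096,-0.036],[0,0,0]]' --rot '[[0,0,0],[0,0,0],[0,0,0],[0,0,0],[0,0,0]]' --jaw '[1,1,1,1,1]'

```text
t: 34.7
ee_pos: [0.6648, -0.0279, 0.1766]
orientation: [2.05, 2.38, -0.0]
wrist_force: [-4.7, -1.1, 9.2]
grip_width: 0.0092
finger_force: 20.0
```

```bash
python3 - <<'E'
from h import *
state()
E
```

```text
t 34.70 case mm [ 82.46   1.18 176.65] tilt/yaw err deg [ 0.   -0.03 -0.03] F [-4.83 -0.4   9.18] w 0.0092 ff 20.0
```

servo_tool --linear '[[0,0.1,-0.028],[0,0.102,-0.018],[0,0.05,-0.004],[0,0,0],[0,0,0],[0,0,0]]' --rot '[[0,0,0],[0,0,0],[0,0,0],[0,0,0],[0,0,0],[0,0,0]]' --jaw '[1,1,1,1,1,1]'

```text
t: 35.45
ee_pos: [0.6835, -0.0252, 0.18]
orientation: [2.05, 2.38, 0.0]
wrist_force: [-2.1, -2.3, 5.5]
grip_width: 0.0093
finger_force: 20.0
```

```bash
python3 - <<'E'
from h import *
state()
E
```

```text
t 35.45 case mm [101.3    1.08 180.01] tilt/yaw err deg [-0.03 -0.02 -0.03] F [-2.44 -1.93  5.5 ] w 0.0093 ff 20.0
```

The lid is at about 62°. I open the fingers a little, so they clear the lid behind the bar, and lift straight out.

servo_tool --linear '[[0,0,0],[0,0,0],[0,0,0],[0,0,-0.2],[0,0,-0.4],[0,0,-0.7],[0,0,0],[0,0,0]]' --rot '[[0,0,0],[0,0,0],[0,0,0],[0,0,0],[0,0,0],[0,0,0],[0,0,0],[0,0,0]]' --jaw '[0.77,0.77,0.77,0.77,0.77,0.77,0.77,0.77]'

```text
t: 36.45
ee_pos: [0.6832, -0.0249, 0.2774]
orientation: [2.05, 2.38, 0.0]
wrist_force: [-0.5, -0.1, -0.4]
grip_width: 0.0215
finger_force: 0.0
```

```bash
python3 - <<'E'
from h import *
state(); d=grab('scene'); save(d['frame'],'s2.png',1.5)
E
```

```text
t 36.45 case mm [101.07   1.39 277.4 ] tilt/yaw err deg [-0.02 -0.01 -0.04] F [-0.5  -0.01 -0.36] w 0.0215 ff 0.0
```

View pics/s2.png

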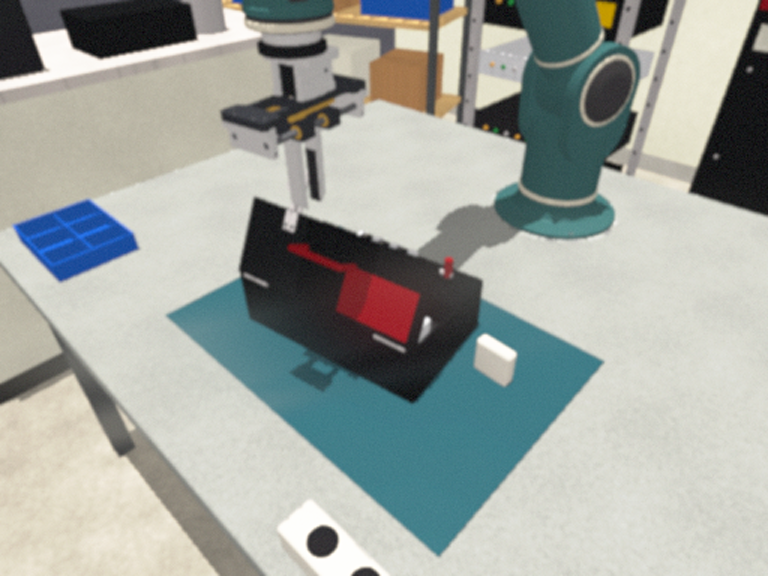

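The scene view shows the lid standing open at about 60° (handle at (320,256)). The knob is drawn left at (449,265), the hygrometer at (495,360) hasn't moved, and the gripper is clear.

```bash
python3 - <<'E'
from cell import r
print(r.hand_in())
E
```

```text
the job is handed in; nothing more can be done
None
```

I set the lock to 4-7-2, drew the bolt fully left to its stop, and left the lid standing open at about 60°; the job was handed in at about 36.5 s of the 72 s, and the judge returned no verdict.

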